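# Clamp a bottle on the shaker and ease the sprung pusher home

### The arm

A 6-joint arm with a two-finger parallel gripper is mounted at the origin on a cart in front of the work surface, level with it; the furniture and walls round the work are solid. World frame = base frame: x ahead of the robot, y to its left, z up, the work surface at z = 0. Lengths are in mm, angles in rad, forces in N, time in s.
With the tool pointing down it reaches from about 400 to 925 mm from the base axis. Payload 12.5 kg.
Tool frame: the origin (TCP) lies between the finger pads; the fingertips stand 19 mm ahead of it and the grasp point (between the pads) is the TCP (env.nose_length is the distance from the TCP to the fingertips, in mm); z points along the fingers, y is the line along which they close (so a half turn about z gives the same grasp; the last joint's range is limited). The gripper opens to 95 mm and grips with 3 to 60 N. Pads are 20 mm wide; open, the fingers measure 119 mm over their backs; the gripper's body (75 mm by 180 mm) begins 59 mm behind the grasp point.
Start: joints at [-1.422, 0.491, 1.559, -0, 1.092, -0.106], TCP at [157.555, -604.832, 233.661] pointing down, gripper open.
Joint ranges: [-3.1, 3.1], [-0.84, 2.19], [0.05, 2.79], [-1.13, 4.28], [0.06, 2.93], [-2.69, 2.69]. Speed limits (rad/s): [2.22, 2.22, 2.79, 3.14, 3.14, 3.14].

### API

Orientations are given as [roll, pitch, yaw] about the fixed x, y, z axes, in that order (R = Rz(yaw) Ry(pitch) Rx(roll)).
In Python, from cell import env gives the robot as it stands. The module is installed in compiled form; this text tells all that it offers.
- The arm moves only by the tool drive_tool, never from a script. Its argument "rows" is a list that holds one entry, the list of rows, each a list of 7 numbers: the shift along the tool's x, y, z scaled (see below), then the turn, a rotation vector about the tool's x, y, z scaled (see below), then the opening, from 0 (shut) to 1 (fully open). In form: [[[tx, ty, tz, ax, ay, az, jaw], ...]]. A call has 1 to 5 rows; each row shifts and turns the commanded pose from where the row before left it, along the tool's axes as they then stand; what a row does not reach is not made up. The controller multiplies each number of a shift by 250 mm and each number of a turn by 180 degrees. A row lasts 1/8 s, in which the tool goes at most 62.5 mm and 10.7 degrees, less where a joint would pass 70% of its speed; a pose out of reach is approached as far as the arm can. A call with a number of a shift or a turn outside -1 to 1 is refused whole. A call with a gripper value outside its range is refused whole. The fingers move at their own pace and stop on an object; the grip force is fixed at half the most. Time passes only in rows, so rows that do not move let the fingers close. It gives the time, the measured TCP pose, the force, the opening and the grip force at its end, in the units of the state.
- env.state(): the state, without advancing time (a new reading comes with each control period).
- env.read_camera(name): name is "scene" or "top" or "wrist"; returns a dict with "color" (420x560x3 uint8, blue, green, red), "camera_matrix" (3x3 intrinsics, pixels), "pose" (4x4, takes a point from camera to world coordinates). Camera axes: x right, y up, looking along -z (the intrinsics and any distortion apply to the point x, -y, -z); pixel columns grow to the right and rows downward; lengths in mm; the calibration is good to about 2 mm. A picture is of the moment at which its call begins. There is no depth.
- env.job_done(): hands the job in; it is judged then, once.
Trained networks look in a picture, given as the dict that the camera call returned (one of the last four; its "shot" number tells which), for a name from the list of things; names that differ only in an ending like _2 or _b are one class to them, and where a whole thing is asked for, a point or a joint stands for the part that bears it (a point fixed in the world has none). Each returns a list of dicts, best first, with "score" (0 to 1); they miss things now and then, are a little off and sometimes report something else, mostly with a low value. They report only what shows in the picture. A call takes as long as a camera call. They do not tell look-alikes from the thing itself.
- env.search_frame(name, picture): "at" ([x, y, z] in mm, in the coordinates of the camera as it stood for that picture, good to about 4 mm: the middle of the surface that is visible of it).
- env.place_of(name, picture): "at" ([x, y, z] in mm, in the coordinates of the camera as it stood for that picture, good to about 4 mm: a listed point, or the origin of a listed thing).
The state is a dict: "t": time; "joints": joint angles; "qvel": joint speeds; "tau": joint torques, N m; "eef_pos": TCP position; "tcp_rot": TCP orientation; "ft_force": force on the tool from outside, world axes, zero at the start; "moment": the same for the moment, N m; "opening": opening from 0.0 (shut) to 1.0 (fully open); "grip_force": force on a finger pad.
Only numpy, scipy, OpenCV 4.12 (cv2) and the standard library are available. Lean on these libraries where they do the work, as an engineer would, in place of code of your own. Each camera call takes 0.05 s, during which the arm holds its last target. There are 200 camera calls.

### The job

Take the taller of the two white screw-cap bottles that stand to the right of the little shaker and stand it upright on the shaker, midway across the platform between the fixed stop and the sprung pusher, while the pusher is still latched open. Then trip the latch by pressing its paddle down and, holding the thumb post back with the fingers, let the pusher come forward slowly all the way until it grips the bottle against the stop; it must never run free or snap shut. Leave the bottle clamped upright with nothing touching it but the clamp, and do not knock or shift the other vessels on the bench.

Things in the scene. Friction and masses are not known exactly. Their poses are not given: they have to be found in the camera images.
- tall_bottle: The taller of the two white plastic bottles: 126 mm high, round body of 60 mm diameter up to about 95 mm, then a shoulder and a white screw cap of 38 mm diameter from 100 to 126 mm height. About 0.22 kg. Origin at the centre of its underside, z up its axis. It starts upright on the worktop among other vessels; take it by the cap from above.
- shaker: Fixed white shaker with an aluminium platform, 176 mm (x) by 356 mm (y), top 55 mm above the worktop. Origin: centre of its underside. Its front panel with a knob faces its -x (to the robot, turned up to 0.45 rad). Along its y: the fixed stop (85 mm wide, 52 mm high, face at y = -145 mm), the empty bay, the sprung pusher with its thumb post at the +y end. The pusher closes towards -y.
- bay_floor (a point): Point on the platform's top in the bay, 45 mm from the stop's face; with the pusher latched the bay is 120 mm long (y from -145 to -25 mm). A bottle set down here is later pushed against the stop by the pusher. Axes as the shaker's.
- stop_pad (a point): Centre of the fixed stop's rubber face, 26 mm above the platform. Axes as the shaker's.
- pusher_pad (a point): Centre of the pusher's rubber face, 26 mm above the platform, the pusher plate being 85 mm wide and reaching 53 mm above the platform. Axes as the shaker's.
- thumb_post (a point): Middle of the front face's top edge (front: towards -y) of the upright post on the pusher's rear: a plate 50 mm wide (x), 8 mm thick (y), its top 75 mm above the platform, 31 mm above the paddle. Fingers over the paddle that push the post towards +y carry the pusher's spring. Post and paddle travel with the pusher. Axes as the shaker's.
- paddle (a point): Pressing point on the latch's dark ribbed paddle (44 mm wide, 44 mm long), 20 mm in front (-y) of the thumb post's face, 44 mm above the platform. It is one end of a rocker pivoted 48 mm farther to -y; pressing it down lifts a tooth at the other end over a 5 mm bump. First push the thumb post some 4 mm to +y: that takes the load off the tooth, so nothing jumps when it comes free.
- pusher (a joint): Pusher travel, m: 0 latched open (tooth against the bump), growing as it closes, about 0.060 when it holds the tall bottle against the stop, 0.095 at its end; can be pushed back to -0.012. The spring drives it with 10 N at 0, 7.6 N at 0.06. Let go it runs at about 0.5 m/s; over 0.3 m/s is a snap. From 0.02 on the tooth is clear of the bump and the paddle may be let up.
- latch (a joint): Angle of the latch rocker in rad: 0 tooth down, up to 0.25 with the paddle fully down (12 mm at the pressing point). The tooth clears the bump above 0.16 (about 8 mm down); pressing 10 mm takes about 5 N at the pressing point, more if the tooth is still loaded. A spring returns it.
- small_bottle: Bystander: white plastic bottle with a cap, 47 mm diameter, 91 mm high. Origin at the centre of its underside.
- cylinder: Bystander: clear measuring cylinder, foot 41 mm, 175 mm high. Origin at the centre of its underside.
- flask: Bystander: clear conical flask, 70 mm diameter at the bottom, narrow neck, 125 mm high. Origin at the centre of its underside.
- mortar: Bystander: white porcelain mortar, 80 mm wide, 44 mm high, to the left of the shaker. Origin at the centre of its underside.
- beaker: Bystander: beaker, 90 mm wide, 75 mm high, behind the shaker. Origin at the centre of its underside.
Mind the look-alikes: they are no part of the job. What is shaped like the tall_bottle but black or turquoise is not meant.

How it is judged:
By the outcome, as a careful person would: the job done as asked, in the order asked, and still so for the second after the job is handed in, with the robot touching nothing.
It also fails if it takes over 61 s, if anything falls off the work surface, if the arm or the gripper's body presses on something with over 40 N, if the wrist force passes 120 N, or if a joint passes its speed limit or range.

## Working session

There is one attempt and no reset: what is moved stays moved. The work goes in short steps, Python scripts to look and compute and a tool call to move; the robot and the scene stay as the last step left them, time stands still between calls to the robot, and variables do not carry over. Pictures are saved under pics/ and viewed, at most 10 in all, crops included, and the job is handed in when it is done.

Besides the shell and the picture viewer there is one more tool, called as a command line: name --argument value ..., lists and objects as JSON in quotes. drive_tool: Moves the arm, as the interface text tells. Its arguments: {"type":"object","properties":{"rows":{"type":"array","items":{"type":"array","items":{"type":"array","items":{"type":"number","minimum":-1,"maximum":1}}}}},"required":["rows"]}

```bash
mkdir -p pics
cat > h.py <<'E'
from cell import env
import numpy as np, cv2
from scipy.spatial.transform import Rotation as R
def w(pic,at):
    p=np.asarray(pic["pose"]); return (p[:3,:3]@np.array(at)+p[:3,3]).round(1)
def look(cam,names,save=None):
    pic=env.read_camera(cam)
    if save: cv2.imwrite("pics/"+save,pic["color"])
    for n in names:
        for r in env.place_of(n,pic)[:3]: print(cam,n,round(r["score"],2),w(pic,r["at"]))
    return pic
def st():
    s=env.state(); print({k:np.round(s[k],3).tolist() for k in ("t","eef_pos","tcp_rot","ft_force","opening","grip_force","joints")}); return s
E
python3 - <<'E'
from h import *
st()
N=["tall_bottle","shaker","bay_floor","stop_pad","pusher_pad","thumb_post","paddle","small_bottle","cylinder","flask","beaker","mortar"]
look("scene",N,"s1.png"); look("top",N,"t1.png")
st()
E
```

```text
{'t': 0.0, 'eef_pos': [157.516, -604.594, 233.05], 'tcp_rot': [-3.14, -0.0, 0.255], 'ft_force': [-0.503, -0.417, -0.603], 'opening': 1.001, 'grip_force': 0.0, 'joints': [-1.422, 0.492, 1.559, 0.0, 1.092, -0.106]}
scene tall_bottle 0.78 [ 337.9 -399.5   -1.6]
scene tall_bottle 0.74 [ 344.5 -301.2   -0.4]
scene tall_bottle 0.57 [ 441.  -359.6   -1. ]
scene shaker 0.71 [531.7 101.    1. ]
scene bay_floor 0.55 [549.2  -3.7  55.4]
scene stop_pad 0.76 [550.6 -44.1  78.3]
scene pusher_pad 0.68 [541.8  72.8  79. ]
scene pusher_pad 0.4 [552.6 -44.3  83.7]
scene small_bottle 0.81 [ 468.9 -248.2    0.6]
scene beaker 0.74 [ 438.1 -358.9   -2.8]
scene mortar 0.66 [515.3 488.9  -0.7]
scene mortar 0.53 [554.5 -43.2  81.2]
top tall_bottle 0.89 [ 4.515e+02 -3.551e+02 -4.000e-01]
top tall_bottle 0.82 [ 483.2 -458.4   -1.7]
top tall_bottle 0.64 [ 340.8 -397.1    3.5]
top shaker 0.86 [536.8  97.2   0.6]
top shaker 0.54 [531.8 214.8 129.9]
top bay_floor 0.72 [549.   -2.4  55. ]
top stop_pad 0.81 [554.2 -46.2  82.1]
top pusher_pad 0.77 [539.8  72.1  80.5]
top thumb_post 0.8 [527.8 210.7 129.6]
top paddle 0.75 [529.5 195.7 101.7]
top small_bottle 0.48 [ 4.668e+02 -2.438e+02  4.000e-01]
top cylinder 0.67 [ 551.1 -361.9    5.1]
top flask 0.64 [ 575.3 -240.7    1.1]
top beaker 0.98 [805.   41.7  -2.8]
top mortar 0.61 [515.5 485.1  -0. ]
top mortar 0.33 [542.4  69.8  83.4]
{'t': 1.3, 'eef_pos': [157.546, -604.836, 233.666], 'tcp_rot': [3.141, 0.0, 0.255], 'ft_force': [-0.522, -0.001, 0.242], 'opening': 0.998, 'grip_force': 0.0, 'joints': [-1.422, 0.491, 1.559, -0.0, 1.092, -0.106]}
```

View pics/s1.png

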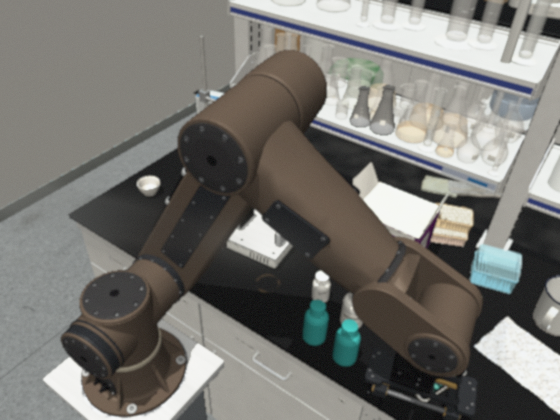

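View pics/t1.png

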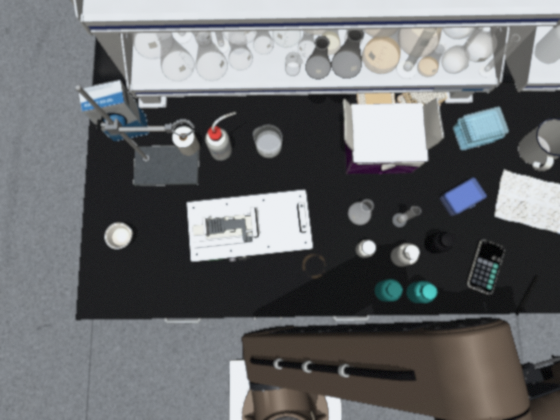

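The top view shows the tall white bottle at (405,255), the small one at (367,248), the turquoise look-alikes at (389,290) and (422,292), and the black one at (440,242). The shaker is at about (250,225), with the pusher at its left end. I'll move over the tall bottle next.

drive_tool --rows '[[[0.137,-0.067,0,0,0,0,1],[0.137,-0.067,0,0,0,0,1],[0.137,-0.067,0,0,0,0,1],[0.137,-0.067,0,0,0,0,1],[0.137,-0.067,0,0,0,0,1]]]'

```text
t: 1.92
eef_pos: [303.0, -479.8, 233.8]
tcp_rot: [3.141, -0.0, 0.255]
ft_force: [-0.3, -0.2, -0.4]
opening: 1.001
grip_force: 0.0
```

drive_tool --rows '[[[0.137,-0.067,0,0,0,0,1],[0.137,-0.067,0,0,0,0,1],[0.137,-0.067,0,0,0,0,1],[0.1,-0.05,0,0,0,0,1],[0,0,0,0,0,0,1]]]'

```text
t: 2.55
eef_pos: [411.0, -386.6, 233.7]
tcp_rot: [3.141, -0.0, 0.257]
ft_force: [-0.1, -0.3, -0.2]
opening: 0.999
grip_force: 0.0
```

```bash
cat >> h.py <<'E'
def go(target,yaw=None,s=None):
    "print tool-frame move (units of the rows) from measured pose to target"
    s=s or env.state(); r=R.from_euler("xyz",s["tcp_rot"]); d=r.inv().apply(np.array(target)-s["eef_pos"])/250
    print("move total",d.round(4).tolist(),"rows>=",np.ceil(np.linalg.norm(d)*4))
    if yaw is not None:
        q=(r.inv()*R.from_euler("xyz",[np.pi,0,yaw])).as_rotvec()/np.pi; print("turn",q.round(4).tolist())
E
python3 - <<'E'
from h import *
st()
p=look("wrist",["tall_bottle","small_bottle","cylinder","flask"],"w1.png")
print(p["pose"])
look("top",["tall_bottle","small_bottle","stop_pad","pusher_pad","thumb_post","paddle","shaker"])
look("scene",["tall_bottle","stop_pad","pusher_pad","thumb_post","paddle","shaker"])
E
```

```text
{'t': 2.55, 'eef_pos': [411.018, -386.649, 233.721], 'tcp_rot': [3.141, -0.0, 0.257], 'ft_force': [-0.078, -0.327, -0.191], 'opening': 0.999, 'grip_force': 0.0, 'joints': [-0.872, 0.405, 1.71, 0.0, 1.027, 0.442]}
wrist tall_bottle 0.95 [ 480.3 -459.5    1.6]
wrist tall_bottle 0.85 [ 342.3 -302.1    5.1]
wrist tall_bottle 0.7 [ 439.7 -358.5   -0.9]
wrist small_bottle 0.92 [ 468.1 -239.3   -2.6]
wrist cylinder 0.87 [ 554.1 -360.5    1.4]
[[ 2.54626127e-01  9.23896635e-01  2.85623078e-01  4.91450835e+02]
 [-9.67039523e-01  2.43361126e-01  7.48994212e-02 -3.66142832e+02]
 [-3.10230563e-04 -2.95280154e-01  9.55410663e-01  3.84881590e+02]
 [ 0.00000000e+00  0.00000000e+00  0.00000000e+00  1.00000000e+00]]
top tall_bottle 0.85 [ 4.835e+02 -4.581e+02  2.000e-01]
top tall_bottle 0.71 [ 339.7 -299.7   -0.4]
top tall_bottle 0.71 [551.9 -48.8  80.5]
top small_bottle 0.58 [ 467.4 -246.5    0.7]
top stop_pad 0.69 [552.5 -47.2  83.2]
top pusher_pad 0.82 [543.8  74.1  81. ]
top thumb_post 0.79 [529.4 213.4 132.6]
top paddle 0.84 [525.  192.6 100. ]
top shaker 0.82 [537.3  96.    1.3]
scene tall_bottle 0.91 [ 338.6 -399.2    1.8]
scene tall_bottle 0.69 [ 436.4 -359.6   -2.5]
scene tall_bottle 0.68 [ 343.6 -298.3    0.5]
scene stop_pad 0.6 [557.3 -44.9  81.4]
scene stop_pad 0.53 [ 439.3 -357.    -2.5]
scene pusher_pad 0.87 [545.7  74.1  79.8]
scene thumb_post 0.77 [528.  213.  133.5]
scene thumb_post 0.7 [ 437.8 -358.5    0.5]
scene thumb_post 0.44 [534.3 100.5   2.7]
scene paddle 0.51 [529.6 196.6  98. ]
scene shaker 0.65 [547.1  -3.7  54.5]
scene shaker 0.56 [533.8 101.9   1.5]
```

View pics/w1.png

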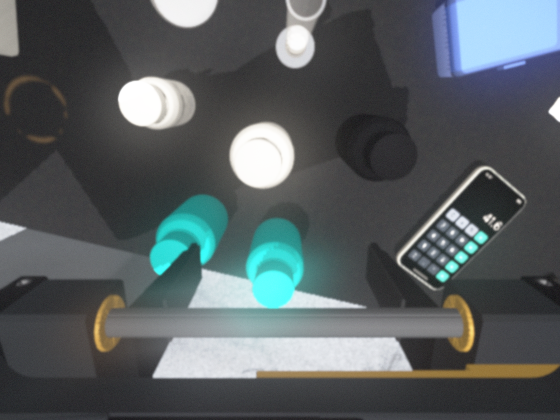

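Run:
```python
from h import *
go([441,-358,233]); go([441,-358,120.5])
```

```text
move total [0.1499, -0.0836, 0.0025] rows>= 1.0
move total [0.1499, -0.0836, 0.4525] rows>= 2.0
```

The wrist view shows the tall white bottle's cap at about (260,155), the small bottle at (145,103) and the black one at (388,150). I'll check the cap position by projecting a ray through it.

```bash
cat >> h.py <<'E'
def ray(pic,u,v,z):
    K=np.asarray(pic["camera_matrix"]); P=np.asarray(pic["pose"])
    d=np.linalg.solve(K,[u,v,1]); d=P[:3,:3]@[d[0],-d[1],-d[2]]; return P[:3,3]+d*(z-P[2,3])/d[2]
E
python3 - <<'E'
from h import *
p=env.read_camera("wrist"); g=cv2.cvtColor(p["color"],cv2.COLOR_BGR2GRAY)
print(p["camera_matrix"])
for uv in [(260,155),(258,157),(262,153)]: print(ray(p,*uv,126).round(1))
E
```

```text
[[325.81365298   0.         283.61252004]
 [  0.         325.81365298 209.24693805]
 [  0.           0.           1.        ]]
[ 451.8 -358.1  126. ]
[ 449.9 -356.9  126. ]
[ 453.7 -359.2  126. ]
```

drive_tool --rows '[[[0.075,-0.042,0,0,0,0,1],[0.075,-0.042,0,0,0,0,1],[0,0,0,0,0,0,1]]]'

```text
t: 3.98
eef_pos: [441.6, -357.2, 233.6]
tcp_rot: [3.142, -0.0, 0.256]
ft_force: [0.5, -0.1, 0.4]
opening: 0.996
grip_force: 0.0
```

Run:
```python
from h import *
p=look("wrist",["tall_bottle"])
c=p["color"][60:340,140:460]; cv2.imwrite("pics/w2.png",cv2.resize(c,None,fx=2,fy=2))
P=np.asarray(p["pose"]); K=np.asarray(p["camera_matrix"])
for x in (440,446,452):
    q=P[:3,:3].T@(np.array([x,-358,126])-P[:3,3]); print(x,(K@[q[0]/-q[2],-q[1]/-q[2],1]).round(1))
```

```text
wrist tall_bottle 0.94 [ 342.5 -301.     5. ]
wrist tall_bottle 0.91 [ 483.8 -459.3   -2.1]
wrist tall_bottle 0.9 [ 334.4 -396.5    2.8]
440 [283.4 214.7   1. ]
446 [285.2 208.    1. ]
452 [287.  201.3   1. ]
```

View pics/w2.png

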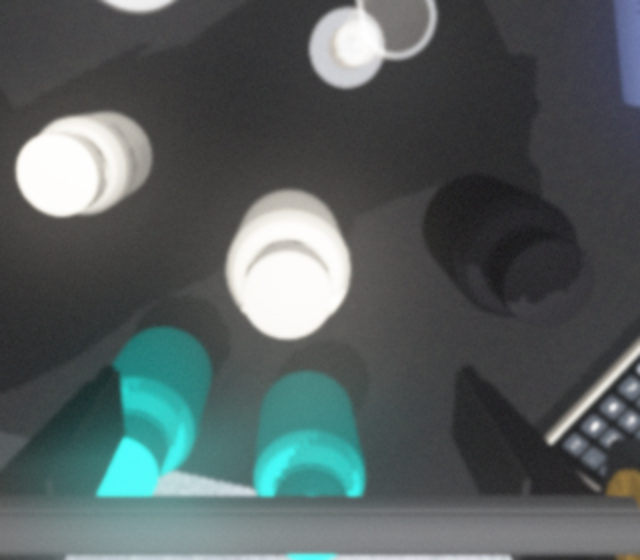

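The cap centre is at (284,206) in the full image, which puts the cap at about (447,-357). I'll descend and grip.

drive_tool --rows '[[[0.02,0.005,0.1,0,0,0,1],[0,0,0.12,0,0,0,1],[0,0,0.12,0,0,0,1],[0,0,0.112,0,0,0,1],[0,0,0,0,0,0,0.6]]]'

```text
t: 4.7
eef_pos: [445.1, -357.9, 119.2]
tcp_rot: [-3.139, 0.002, 0.254]
ft_force: [0.2, -0.3, 0.2]
opening: 0.943
grip_force: 0.0
```

drive_tool --rows '[[[0,0,0,0,0,0,0.2],[0,0,0,0,0,0,0.2],[0,0,0,0,0,0,0.2],[0,0,0,0,0,0,0.2],[0,0,0,0,0,0,0.2]]]'

```text
t: 5.32
eef_pos: [446.2, -357.8, 120.8]
tcp_rot: [3.141, -0.0, 0.255]
ft_force: [-0.1, 0.0, 0.1]
opening: 0.427
grip_force: 0.3
```

drive_tool --rows '[[[0,0,0,0,0,0,0],[0,0,0,0,0,0,0],[0,0,0,0,0,0,0]]]'

```text
t: 5.7
eef_pos: [446.1, -357.8, 120.7]
tcp_rot: [-3.142, 0.0, 0.255]
ft_force: [0.9, 1.6, 2.2]
opening: 0.391
grip_force: 30.0
```

drive_tool --rows '[[[0,0,-0.1,0,0,0,0],[0,0,-0.16,0,0,0,0],[0,0,-0.2,0,0,0,0],[0,0,-0.2,0,0,0,0],[0,0,-0.1,0,0,0,0]]]'

```text
t: 6.32
eef_pos: [446.3, -358.1, 313.1]
tcp_rot: [3.139, -0.001, 0.255]
ft_force: [-0.3, -0.3, -2.7]
opening: 0.396
grip_force: 30.0
```

Run:
```python
from h import *
st()
N=["stop_pad","pusher_pad","thumb_post","paddle","bay_floor","shaker"]
loc=dict(stop_pad=(-145,81),pusher_pad=(-25,81),thumb_post=(113.,130),paddle=(93.,99),bay_floor=(-100,55),shaker=(0,0))
import time
A=[]
for c in ("top","scene","top"):
    p=env.read_camera(c)
    for n in N:
        r=env.place_of(n,p)
        if r and r[0]["score"]>.5: A.append((n,c,w(p,r[0]["at"])))
for a in A: print(a[0],a[1],a[2])
from scipy.optimize import least_squares
def f(v):
    o=[]
    for n,c,q in A:
        y,z=loc[n]
        if n in("thumb_post","paddle"): y+=v[3]
        o+= [v[0]-np.sin(v[2])*y-q[0], v[1]+np.cos(v[2])*y-q[1]]
    return o
s=least_squares(f,[535,99,.09,0],loss="soft_l1",f_scale=4); v=s.x
print(v.round(3), np.abs(s.fun).max())
W=lambda y:(v[0]-np.sin(v[2])*y, v[1]+np.cos(v[2])*y)
print("bay45",W(-100),"mid",W(-85),"post",W(113+v[3]),"paddle",W(93+v[3]))
```

```text
{'t': 6.325, 'eef_pos': [446.277, -358.068, 313.133], 'tcp_rot': [3.139, -0.001, 0.255], 'ft_force': [-0.347, -0.303, -2.719], 'opening': 0.396, 'grip_force': 29.977, 'joints': [-0.792, 0.343, 1.583, -0.0, 1.213, 0.524]}
stop_pad top [551.  -51.4  81.4]
pusher_pad top [540.2  70.6  77.6]
thumb_post top [ 575.6 -237.8    2.1]
bay_floor top [549.9  -4.1  55.6]
shaker top [537.4  96.5   3.4]
stop_pad scene [554.3 -42.1  79.4]
pusher_pad scene [545.2  76.1  78. ]
thumb_post scene [526.2 216.6 134.1]
paddle scene [531.8 196.1  98.9]
bay_floor scene [550.   -2.9  56.9]
shaker scene [532.4 102.7  -2.5]
stop_pad top [553.7 -50.6  81.9]
pusher_pad top [542.2  72.1  81. ]
thumb_post top [529.6 217.3 132. ]
paddle top [524.1 187.9 100.4]
bay_floor top [548.7  -3.   57.1]
shaker top [536.5  96.3   2.5]
[5.39131e+02 9.69080e+01 9.50000e-02 4.02700e+00] 451.20334755815935
bay45 (np.float64(548.6537596860884), np.float64(-2.6374491371653335)) mid (np.float64(547.2254138313018), np.float64(12.29439027126368)) post (np.float64(527.9877875989274), np.float64(213.40334755815934)) paddle (np.float64(529.8922487386429), np.float64(193.49422834692064))
```

Run:
```python
from h import *
go([548,4.3,313])
```

```text
move total [0.7595, -1.2991, -0.0094] rows>= 7.0
```

drive_tool --rows '[[[0.04,-0.07,0,0,0,0,0],[0.08,-0.14,0,0,0,0,0],[0.1,-0.17,0,0,0,0,0],[0.11,-0.18,0,0,0,0,0],[0.11,-0.18,0,0,0,0,0]]]'

```text
t: 8.0
eef_pos: [506.1, -148.6, 310.8]
tcp_rot: [3.141, -0.0, 0.255]
ft_force: [1.8, -0.4, -2.8]
opening: 0.393
grip_force: 30.0
```

drive_tool --rows '[[[0.11,-0.18,0,0,0,0,0],[0.1,-0.17,0,0,0,0,0],[0.07,-0.13,0,0,0,0,0],[0.04,-0.08,0,0,0,0,0],[0,0,0,0,0,0,0]]]'

```text
t: 8.62
eef_pos: [547.8, 6.6, 310.6]
tcp_rot: [-3.141, -0.0, 0.257]
ft_force: [0.3, -0.1, -1.5]
opening: 0.391
grip_force: 30.0
```

Run:
```python
from h import *
st(); go([548,4.3,182])
look("wrist",["stop_pad","pusher_pad","bay_floor","thumb_post","paddle"],"w3.png")
```

```text
{'t': 8.625, 'eef_pos': [547.79, 6.558, 310.647], 'tcp_rot': [-3.141, -0.0, 0.257], 'ft_force': [0.332, -0.145, -1.516], 'opening': 0.391, 'grip_force': 29.977, 'joints': [-0.109, 0.308, 1.642, 0.0, 1.191, 1.205]}
move total [-0.0015, 0.009, 0.5146] rows>= 3.0
wrist stop_pad 0.56 [554.2 -46.7  82.3]
wrist pusher_pad 0.65 [543.   71.   81.7]
wrist thumb_post 0.82 [532.7 215.7 130.1]
wrist thumb_post 0.22 [529.5 194.2  99.8]
wrist paddle 0.97 [532.4 194.3 101.8]
wrist paddle 0.67 [540.8  99.4  -1. ]
```

View pics/w3.png

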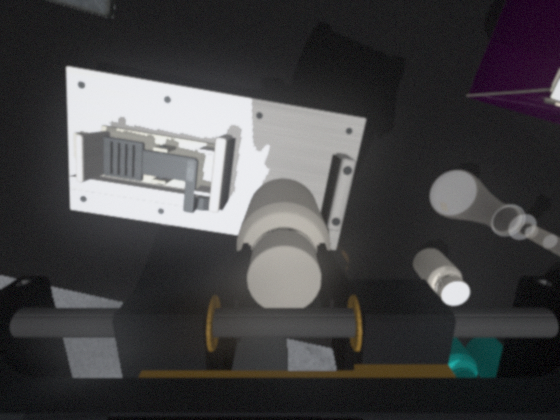

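The bottle hangs at about (285,240), between the stop at (342,205) and the pusher at (222,175). The paddle is at (125,158) and the post at (88,155). I'll lower it now.

drive_tool --rows '[[[0,0.009,0.1,0,0,0,0],[0,0,0.16,0,0,0,0],[0,0,0.16,0,0,0,0],[0,0,0.08,0,0,0,0],[0,0,0.02,0,0,0,0]]]'

```text
t: 9.55
eef_pos: [548.3, 1.8, 179.6]
tcp_rot: [-3.141, 0.002, 0.254]
ft_force: [0.4, 0.6, -2.3]
opening: 0.39
grip_force: 30.0
```

drive_tool --rows '[[[0,0,0.006,0,0,0,0],[0,0,0.005,0,0,0,0],[0,0,0.004,0,0,0,0],[0,0,0,0,0,0,0]]]'

```text
t: 10.05
eef_pos: [548.7, 2.3, 177.2]
tcp_rot: [3.141, -0.001, 0.255]
ft_force: [-0.4, -0.0, -1.8]
opening: 0.391
grip_force: 30.0
```

drive_tool --rows '[[[0,0,0.004,0,0,0,0],[0,0,0.003,0,0,0,0],[0,0,0,0,0,0,0]]]'

```text
t: 10.42
eef_pos: [549.0, 2.4, 175.7]
tcp_rot: [3.141, -0.001, 0.255]
ft_force: [0.0, 1.1, 3.8]
opening: 0.393
grip_force: 30.0
```

drive_tool --rows '[[[0,0,0,0,0,0,0.6],[0,0,0,0,0,0,0.8],[0,0,0,0,0,0,0.8],[0,0,0,0,0,0,0.8],[0,0,-0.05,0,0,0,0.8]]]'

```text
t: 11.05
eef_pos: [548.3, 2.4, 187.4]
tcp_rot: [-3.141, 0.002, 0.255]
ft_force: [-0.5, -0.1, -0.1]
opening: 0.791
grip_force: 0.0
```

drive_tool --rows '[[[0,0,-0.15,0,0,0,0.8],[0,0,-0.2,0,0,0,0.3],[0,0,-0.1,0,0,0,0],[0,0,0,0,0,0,0]]]'

```text
t: 11.55
eef_pos: [549.1, 2.3, 302.5]
tcp_rot: [3.14, -0.004, 0.255]
ft_force: [-0.1, -0.3, 0.2]
opening: 0.541
grip_force: 0.0
```

Run:
```python
from h import *
st(); go([531.5,183,300],1.666)
look("wrist",["tall_bottle"],"w4.png"); look("scene",["tall_bottle"]); look("top",["tall_bottle"])
```

```text
{'t': 11.55, 'eef_pos': [549.062, 2.332, 302.514], 'tcp_rot': [3.14, -0.004, 0.255], 'ft_force': [-0.146, -0.316, 0.248], 'opening': 0.541, 'grip_force': 0.0, 'joints': [-0.116, 0.315, 1.654, -0.0, 1.168, 1.2]}
move total [0.1142, -0.7171, 0.0093] rows>= 3.0
turn [0.0013, -0.0007, -0.4492]
wrist tall_bottle 0.74 [543.5   1.8  52.1]
wrist tall_bottle 0.57 [ 337.4 -396.8    1.6]
wrist tall_bottle 0.39 [ 481.4 -457.6    1.3]
scene tall_bottle 0.86 [ 341.7 -299.2   -4. ]
scene tall_bottle 0.81 [542.2   1.   56.7]
scene tall_bottle 0.76 [ 339.  -399.1   -1. ]
top tall_bottle 0.86 [ 338.2 -394.4    2. ]
top tall_bottle 0.71 [ 482.6 -458.2   -2.2]
top tall_bottle 0.61 [ 336.5 -299.9   -4.4]
```

View pics/w4.png

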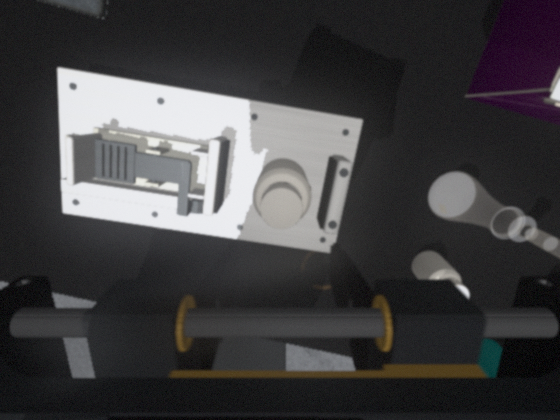

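The bottle stands upright in the bay at (282,195), clear of both the stop and the pusher. Next I'll move over the paddle, turn the tool and close the fingers.

drive_tool --rows '[[[0.015,-0.1,0,0,0,0,0],[0.03,-0.19,0,0,0,0,0],[0.033,-0.21,0,0,0,0,0],[0.025,-0.16,0,0,0,0,0],[0.015,-0.1,0,0,0,0,0]]]'

```text
t: 12.48
eef_pos: [528.8, 195.5, 299.3]
tcp_rot: [-3.142, 0.001, 0.256]
ft_force: [0.7, 0.0, 0.8]
opening: 0.003
grip_force: 0.0
```

drive_tool --rows '[[[0,0,0,0,0,-0.05,0],[0,0,0,0,0,-0.05,0],[0,0,0,0,0,-0.05,0],[0,0,0,0,0,-0.05,0],[0,0,0,0,0,-0.05,0]]]'

```text
t: 13.1
eef_pos: [529.2, 193.6, 299.3]
tcp_rot: [-3.141, 0.001, 1.045]
ft_force: [0.8, 0.2, 0.0]
opening: 0.006
grip_force: 0.0
```

drive_tool --rows '[[[0,0,0,0,0,-0.05,0],[0,0,0,0,0,-0.05,0],[0,0,0,0,0,-0.05,0],[0,0,0,0,0,-0.049,0],[0,0,0,0,0,0,0]]]'

```text
t: 13.72
eef_pos: [529.2, 193.6, 299.5]
tcp_rot: [-3.14, 0.0, 1.664]
ft_force: [0.2, 0.1, -0.3]
opening: 0.004
grip_force: 0.0
```

Run:
```python
from h import *
st(); go([529.9,193.5,200],1.666)
p=look("wrist",["thumb_post","paddle","pusher_pad"],"w5.png")
look("top",["thumb_post","paddle"]); look("scene",["thumb_post","paddle"])
```

```text
{'t': 13.725, 'eef_pos': [529.218, 193.629, 299.457], 'tcp_rot': [-3.14, 0.0, 1.664], 'ft_force': [0.216, 0.05, -0.253], 'opening': 0.004, 'grip_force': 0.0, 'joints': [0.234, 0.342, 1.622, -0.0, 1.179, 0.14]}
move total [-0.0007, 0.0031, 0.3978] rows>= 2.0
turn [-0.0004, 0.0001, -0.0005]
wrist thumb_post 0.96 [533.7 210.7 131.3]
wrist paddle 0.71 [531.8 195.5  99.1]
top paddle 0.6 [524.9 190.8 101.7]
scene thumb_post 0.92 [528.2 216.8 134. ]
scene thumb_post 0.45 [543.3   4.6  51.3]
scene paddle 0.89 [526.8 193.6  99.8]
```

View pics/w5.png

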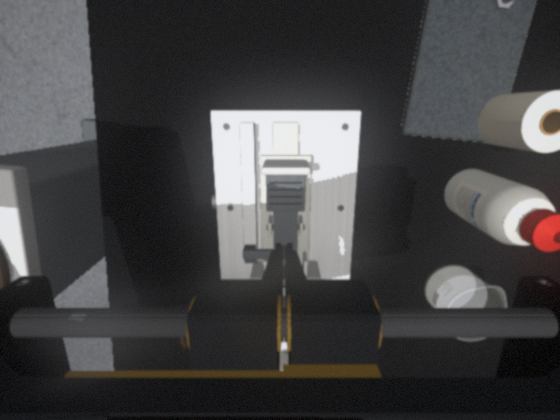

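The view is aligned with the shaker: the ribbed paddle is at (285,190), the post plate at (287,163), and the closed fingers sit in the same column. I'll go down to just above the paddle.

drive_tool --rows '[[[0,0,0.12,0,0,0,0],[0,0,0.2,0,0,0,0],[0,0,0.2,0,0,0,0],[0,0,0.12,0,0,0,0],[0,0,0.05,0,0,0,0]]]'

```text
t: 14.85
eef_pos: [528.9, 193.5, 126.2]
tcp_rot: [-3.139, 0.0, 1.665]
ft_force: [0.2, -0.8, 0.1]
opening: 0.005
grip_force: 0.0
```

drive_tool --rows '[[[0.008,0,0.004,0,0,0,0],[0.008,0,0,0,0,0,0],[0.008,0,0,0,0,0,0],[0,0,0,0,0,0,0]]]'

```text
t: 15.35
eef_pos: [528.9, 199.8, 127.3]
tcp_rot: [3.14, -0.0, 1.666]
ft_force: [-0.2, -0.7, 0.2]
opening: 0.004
grip_force: 0.0
```

drive_tool --rows '[[[0.006,0,0.004,0,0,0,0],[0.006,0,0.004,0,0,0,0],[0,0,0,0,0,0,0]]]'

```text
t: 15.72
eef_pos: [528.5, 202.5, 124.6]
tcp_rot: [-3.142, 0.0, 1.665]
ft_force: [-0.0, -1.4, 1.4]
opening: 0.005
grip_force: 0.9
```

drive_tool --rows '[[[0.006,0,0,0,0,0,0],[0,0,0,0,0,0,0]]]'

```text
t: 15.98
eef_pos: [528.4, 203.2, 124.6]
tcp_rot: [-3.141, 0.002, 1.666]
ft_force: [1.1, -10.1, 2.0]
opening: 0.004
grip_force: 4.8
```

drive_tool --rows '[[[0.006,0,0,0,0,0,0],[0,0,0,0,0,0,0]]]'

```text
t: 16.23
eef_pos: [528.3, 204.6, 124.6]
tcp_rot: [-3.141, 0.002, 1.665]
ft_force: [0.8, -9.8, 1.9]
opening: 0.006
grip_force: 4.9
```

drive_tool --rows '[[[0.006,0,0,0,0,0,0],[0.004,0,0,0,0,0,0],[0,0,0.012,0,0,0,0],[0,0,0.012,0,0,0,0],[0,0,0,0,0,0,0]]]'

```text
t: 16.85
eef_pos: [528.5, 207.1, 118.9]
tcp_rot: [3.141, 0.001, 1.665]
ft_force: [2.1, -9.8, 4.1]
opening: 0.005
grip_force: 4.9
```

drive_tool --rows '[[[0,0,0.012,0,0,0,0],[0,0,0.012,0,0,0,0],[0,0,0,0,0,0,0]]]'

```text
t: 17.23
eef_pos: [528.7, 207.2, 113.4]
tcp_rot: [3.14, 0.001, 1.665]
ft_force: [1.8, -10.8, 8.6]
opening: 0.001
grip_force: 7.3
```

drive_tool --rows '[[[0,0,0.012,0,0,0,0],[0,0,0.01,0,0,0,0],[0,0,0,0,0,0,0]]]'

```text
t: 17.6
eef_pos: [528.7, 207.2, 107.8]
tcp_rot: [3.14, 0.001, 1.665]
ft_force: [0.7, -10.3, 8.5]
opening: 0.007
grip_force: 6.3
```

drive_tool --rows '[[[0,0,0.006,0,0,0,0],[0,0,0,0,0,0,0]]]'

```text
t: 17.85
eef_pos: [528.7, 207.2, 106.5]
tcp_rot: [3.14, 0.001, 1.665]
ft_force: [1.2, -10.3, 9.2]
opening: 0.007
grip_force: 6.5
```

drive_tool --rows '[[[0,0,0.005,0,0,0,0],[-0.006,0,0,0,0,0,0],[-0.006,0,0,0,0,0,0],[-0.006,0,0,0,0,0,0],[0,0,0,0,0,0,0]]]'

```text
t: 18.48
eef_pos: [529.2, 202.6, 105.7]
tcp_rot: [3.139, 0.001, 1.665]
ft_force: [0.7, -10.2, 14.7]
opening: 0.0
grip_force: 10.2
```

drive_tool --rows '[[[-0.006,0,0,0,0,0,0],[-0.006,0,0,0,0,0,0],[0,0,0,0,0,0,0]]]'

```text
t: 18.85
eef_pos: [529.5, 199.7, 105.8]
tcp_rot: [3.139, 0.001, 1.665]
ft_force: [-0.1, -10.2, 14.9]
opening: 0.003
grip_force: 10.1
```

The pusher has moved past the latch point and the fingers still carry the full spring load, so the latch is released. I'll keep letting it forward slowly.

drive_tool --rows '[[[-0.01,0,0,0,0,0,0],[-0.01,0,0,0,0,0,0],[-0.01,0,0,0,0,0,0],[-0.01,0,0,0,0,0,0],[-0.01,0,0,0,0,0,0]]]'

```text
t: 19.48
eef_pos: [530.7, 187.3, 105.8]
tcp_rot: [3.139, 0.001, 1.665]
ft_force: [-0.3, -9.1, 14.8]
opening: 0.007
grip_force: 9.4
```

drive_tool --rows '[[[-0.01,0,0,0,0,0,0],[-0.01,0,0,0,0,0,0],[-0.01,0,0,0,0,0,0],[-0.01,0,0,0,0,0,0],[-0.01,0,0,0,0,0,0]]]'

```text
t: 20.1
eef_pos: [531.8, 175.0, 105.8]
tcp_rot: [3.139, 0.001, 1.666]
ft_force: [-0.7, -7.1, 15.7]
opening: 0.005
grip_force: 9.1
```

drive_tool --rows '[[[-0.01,0,-0.004,0,0,0,0],[-0.01,0,0,0,0,0,0],[-0.01,0,0,0,0,0,0],[-0.01,0,0,0,0,0,0],[-0.01,0,0,0,0,0,0]]]'

```text
t: 20.72
eef_pos: [532.9, 162.6, 106.3]
tcp_rot: [3.14, 0.001, 1.665]
ft_force: [0.3, -5.5, 10.0]
opening: 0.005
grip_force: 4.7
```

drive_tool --rows '[[[-0.008,0,0,0,0,0,0],[-0.008,0,0,0,0,0,0],[-0.008,0,0,0,0,0,0],[-0.008,0,0,0,0,0,0],[-0.008,0,0,0,0,0,0]]]'

```text
t: 21.35
eef_pos: [533.8, 152.9, 106.2]
tcp_rot: [3.14, 0.001, 1.665]
ft_force: [-0.5, -5.3, 9.8]
opening: 0.002
grip_force: 4.6
```

drive_tool --rows '[[[-0.006,0,0,0,0,0,0],[-0.006,0,0,0,0,0,0],[-0.006,0,0,0,0,0,0],[-0.006,0,0,0,0,0,0],[-0.006,0,0,0,0,0,0]]]'

```text
t: 21.98
eef_pos: [534.5, 145.5, 106.2]
tcp_rot: [3.14, 0.001, 1.665]
ft_force: [-0.1, -4.9, 9.3]
opening: 0.007
grip_force: 4.5
```

drive_tool --rows '[[[-0.006,0,0,0,0,0,0],[-0.006,0,0,0,0,0,0],[-0.006,0,0,0,0,0,0],[0,0,0,0,0,0,0]]]'

```text
t: 22.48
eef_pos: [534.8, 142.3, 106.3]
tcp_rot: [3.139, -0.001, 1.665]
ft_force: [-1.8, 6.4, 9.2]
opening: 0.011
grip_force: 5.4
```

The post is unloaded and the travel is about 60 mm, so the bottle is gripped. I'll lift straight off now.

drive_tool --rows '[[[0,0,-0.02,0,0,0,0],[0,0,-0.02,0,0,0,0],[0,0,-0.03,0,0,0,0],[0,0,0,0,0,0,0]]]'

```text
t: 22.98
eef_pos: [534.3, 141.2, 123.2]
tcp_rot: [3.141, 0.0, 1.665]
ft_force: [-0.6, -0.7, -0.4]
opening: 0.003
grip_force: 0.0
```

drive_tool --rows '[[[0,0,-0.1,0,0,0,0],[0,0,-0.2,0,0,0,0],[0,0,-0.2,0,0,0,0],[0,0,-0.2,0,0,0,0],[0,0,0,0,0,0,0]]]'

```text
t: 23.6
eef_pos: [535.1, 141.3, 301.0]
tcp_rot: [3.136, 0.0, 1.665]
ft_force: [-0.2, 0.1, -0.1]
opening: 0.005
grip_force: 0.0
```

Run:
```python
from h import *
st()
look("top",["tall_bottle","pusher_pad","stop_pad","thumb_post"],"t2.png")
look("scene",["tall_bottle","pusher_pad","stop_pad","thumb_post"])
a=cv2.imread("pics/t1.png")[150:320,160:480]; b=cv2.imread("pics/t2.png")[150:320,160:480]
cv2.imwrite("pics/cmp.png",cv2.resize(np.vstack([a,b]),None,fx=1.75,fy=1.75,interpolation=cv2.INTER_CUBIC))
```

```text
{'t': 23.6, 'eef_pos': [535.093, 141.347, 300.996], 'tcp_rot': [3.136, 0.0, 1.665], 'ft_force': [-0.243, 0.109, -0.144], 'opening': 0.005, 'grip_force': 0.0, 'joints': [0.139, 0.323, 1.647, -0.0, 1.166, 0.045]}
top tall_bottle 0.94 [ 333.9 -394.7    3.4]
top tall_bottle 0.76 [ 340.7 -299.4    1.7]
top tall_bottle 0.69 [553.4 -16.2  57.7]
top pusher_pad 0.76 [546.9  12.   78.4]
top stop_pad 0.97 [551.  -52.9  81. ]
top thumb_post 0.33 [529.  134.3  96.9]
scene tall_bottle 0.83 [ 342.5 -302.    -3.3]
scene tall_bottle 0.75 [ 3.382e+02 -3.958e+02 -2.000e-01]
scene tall_bottle 0.74 [545.5 -17.3  56.2]
scene pusher_pad 0.64 [552.9  11.   81.3]
scene stop_pad 0.95 [553.  -44.5  82.5]
scene thumb_post 0.57 [533.  151.8 133. ]
```

View pics/cmp.png

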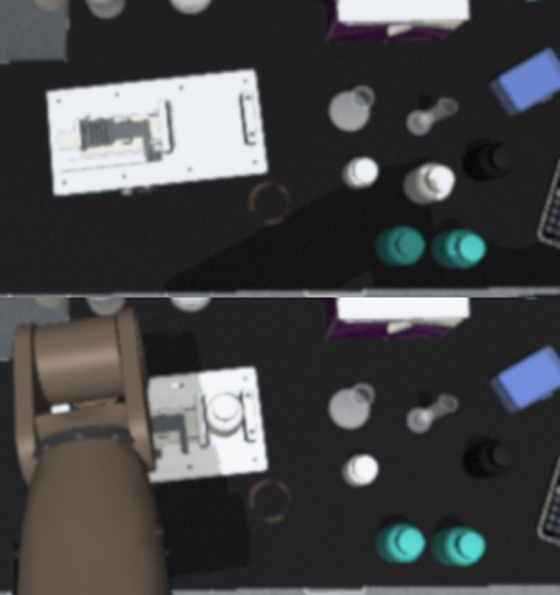

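The lower picture (after) shows the bottle upright between the pusher and the stop at about (225,412). The other vessels are in the same places as in the upper (before) picture. I'll hand the job in.

```bash
python3 -c "
from cell import env
print(env.job_done())"
```

```text
the job is handed in; nothing more can be done
None
```

The tall white bottle is clamped upright against the stop, the pusher was let forward slowly by hand the whole way, the other vessels look unmoved in the before/after view, and the job is handed in at about 24 s; no verdict was returned.

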